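# Open the lever-linked bin flap for a stock check and ease it shut

### The job

Slide the brass padlock off the steel flap onto the dark rubber mat without picking it up, then press the red lever down until the flap stands fully open and keep it open for a good two seconds, so the overhead stock camera can see into the parts bin. Then let the lever come up slowly so that the flap settles shut gently, without dropping or slamming, and move away. Work the flap by its lever only, and leave everything else where it is.

Things in the scene. Friction and masses are not known exactly. Their poses are not given: they have to be found in the camera images.
- block: Fixed ash bin block on the bench (z = 0), 200 (x) x 460 (y) x 90 mm high. Origin: centre of its underside; x points away from the robot (within 0.35 rad), y along its length. Its top is 90 mm up. The recess under the flap takes x -75 to +62, y -80 to +80 mm. The red lever is at the middle of its front (-x) face.
- flap_edge (a point): Middle of the flap's free edge, top face, 136 mm from the hinge line.
- lever_pad (a point): Centre of the red paddle's upper face, where it is pressed; moves with the lever: about 95 mm above the bench at rest, 51 mm fully pressed, nearly straight down. Let up at 30 mm/s it lowers the flap at about 0.85 rad/s; above about 80 mm/s (flap 2.5 rad/s) counts as a slam.
- padlock: Loose brass padlock lying flat on the shut flap, 0.25 kg give or take 25 percent. Body 50 (x) x 44 (y) x 22 mm; the steel shackle, 38 mm wide, sticks out to x +52 mm at mid height. Origin at the centre of the body's underside; any yaw.
- mat: Dark rubber mat, 120 (x) x 110 (y) mm, inlaid level with the ash top (nothing sticks out more than 0.5 mm) at one end of the block, left or right of the flap, centre about 160 mm from the block's middle. Origin at the centre of its face. It is fixed to the block.
- hinge: Bystander: loose chrome door hinge, opened flat, 90 (x) x 60 (y) x 10 mm, lying on the ash top at the other end of the block. Origin at the centre of its underside.
- cylinder_lock: Bystander: loose brass lock cylinder, 42 mm across, 38 mm high, standing on the bench before the block to one side of the lever. Origin at the centre of its underside.
- screw_jar: Bystander: small amber screw jar with a black lid, 44 mm across, 50 mm high, standing on the bench before the block on the other side of the lever. Origin at the centre of its underside.
- bezel: Bystander: navy keypad bezel, 100 x 130 x 19 mm, loose on the bench off one end of the block. Origin at the centre of its underside.
- pry_bar: Bystander: rubber-coated pry bar, 270 mm long along its x, 24 mm wide, 22 mm high, loose on the bench off the other end of the block. Origin at mid length, underside.
- flap (a joint): Steel flap over the recess, 135 (x) x 157 (y) x 6 mm, about 0.45 kg; shut, its top stands 1.5 mm proud of the ash top. Hinge along y at x +62, z +90 mm of the block, so the edge nearest the robot swings up. Value: 0 shut, 1.26 rad fully open; it opens 2.3 rad per rad of lever. Released, it falls shut by its weight.
- lever (a joint): Lever that lifts the flap: red paddle 42 x 48 x 10 mm, its centre 81 mm from the pivot (along y at x -108, y 0, z +70 mm of the block), reaching towards the robot (-x). Value 0 at rest (slopes 0.25 rad up towards the robot), 0.55 rad fully pressed (0.30 rad below level, at a stop). Takes 4 to 12 N; springs back by the flap's weight.
There are look-alikes about, which are no part of the job. Leave any turquoise or white look-alike of the padlock alone.

How it is judged:
By the outcome, as a careful person would: the job done as asked, in the order asked, and still so for the second after the job is handed in, with the robot touching nothing.
It also fails if it takes over 67 s, if anything falls off the work surface, if the arm or the gripper's body presses on something with over 40 N, if the wrist force passes 120 N, or if a joint passes its speed limit or range.

### The arm

A 6-joint arm with a two-finger parallel gripper is mounted at the origin on the work surface. World frame = base frame: x ahead of the robot, y to its left, z up, the work surface at z = 0. Lengths are in m, angles in rad, forces in N, time in s.
With the tool pointing down it reaches from about 0.275 to 0.825 m from the base axis. Payload 4.9 kg.
Tool frame: the origin (TCP) lies at the centre of the arm's flange, where the gripper is bolted on; the fingertips stand 173 mm ahead of it and the grasp point (between the pads) lies 155 mm ahead of it (manip.grip_point_offset is the distance from the TCP to the grasp point, in m); x points along the fingers, y is the direction in which the jaws open and shut, and the axes are right-handed (so a half turn about x gives the same grasp; the last joint's range is limited). The gripper opens to 85 mm and grips with 20 to 120 N. Pads are 22 mm wide; open, the fingers measure 114 mm over their backs; the gripper's body (76 mm by 85 mm) begins 54 mm behind the grasp point. The pads swing forward as they close: fully open they stand 13 mm farther back than shut.
Start: joints at [-1.335, 0.326, -0.193, 1.052, 0, 1.437], TCP at [0.199, -0.513, 0.405] pointing down, gripper open.
Joint ranges: [-2.65, 2.65], [-0.97, 1.79], [-1.3, 1.35], [-1.93, 2.1], [-1.47, 1.37], [-3.14, 3.14]. Speed limits (rad/s): [2.57, 2.57, 3.14, 3.14, 3.14, 3.14].

### API

Orientations are given as a unit quaternion [x, y, z, w].
In Python, from station import state, viewer, order, nets, manip gives the robot as it stands.
- The arm moves only by the tool servo_tool, never from a script. Its argument "rows" is text: rows parted by semicolons, each of 7 numbers parted by spaces: the shift along the tool's x, y, z in mm, then the turn, a rotation vector about the tool's x, y, z in degrees, then the closure, from -1 (fully open) to 1 (shut). A call has 1 to 12 rows; each row shifts and turns the commanded pose from where the row before left it, along the tool's axes as they then stand; what a row does not reach is not made up. A row lasts 1/10 s, in which the tool goes at most 50 mm and 8.59 degrees, less where a joint would pass 70% of its speed; a pose out of reach is approached as far as the arm can. A call is refused whole if a number of a shift passes 50 or a number of a turn 8.59, either way. A call with a gripper value outside its range is refused whole. The fingers move at their own pace and stop on an object; "grip_force" is the grip in N (left out, the last holds). Time passes only in rows, so rows that do not move let the fingers close. It gives the time, the measured TCP pose, the force and the opening at its end, in the units of the state.
- state(): the state, without advancing time (a new reading comes with each control period).
- viewer.capture(name): name is "scene" or "top" or "wrist"; returns (picture, depth): 480x640x3 uint8, blue, green, red; 480x640 float32, m along the optical axis (not along the pixel's ray), 0 where there is no reading.
- viewer.camera_model(name): a dict with "camera_matrix" (3x3 intrinsics, pixels), "eye" and "orientation" of the camera in the world. Camera axes: x right, y up, looking along -z (the intrinsics and any distortion apply to the point x, -y, -z); pixel columns grow to the right and rows downward; lengths in m; the calibration is good to about 2 mm. A picture is of the moment at which its call begins: read the wrist's pose just before it. camera_model takes no time and is no camera call; for the wrist camera it gives the pose at the moment of the call.
- order.hand_in(): hands the job in, once; it reports no verdict.
Trained networks look in the newest picture that a camera, given by its name, has taken for a name from the list of things; names that differ only in an ending like _2 or _b are one class to them, and where a whole thing is asked for, a point or a joint stands for the part that bears it (a point fixed in the world has none). Each returns a list of dicts, best first, with "conf" (0 to 1); they miss things now and then, are a little off and sometimes report something else, mostly with a low value. They report only what shows in the picture. A call takes as long as a camera call. They do not tell look-alikes from the thing itself.
- nets.search_frame(camera, label): "at" ([x, y, z] in m, in the coordinates of the camera as it stood for that picture, good to about 4 mm: the middle of the surface that is visible of it).
- nets.pinpoint(camera, label): "at" ([x, y, z] in m, in the coordinates of the camera as it stood for that picture, good to about 4 mm: a listed point, or the origin of a listed thing).
The state is a dict: "time_s": time; "joint_positions": joint angles; "qd": joint speeds; "effort": joint torques, N m; "eef_pos": TCP position; "tcp_rot": TCP orientation; "ft_force": force on the tool from outside, world axes, zero at the start; "torque": the same for the moment, N m; "width": opening from 0.0 (shut) to 1.0 (fully open).
Only numpy, scipy, OpenCV 4.12 (cv2) and the standard library are available. Lean on these libraries where they do the work, as an engineer would, in place of code of your own. Each camera call takes 0.05 s, during which the arm holds its last target.

## Working session

There is one attempt and no reset: what is moved stays moved. The work goes in short steps, Python scripts to look and compute and a tool call to move; the robot and the scene stay as the last step left them, time stands still between calls to the robot, and variables do not carry over. Pictures are saved under pics/ and viewed, and the job is handed in when it is done.

Besides the shell and the picture viewer there is one more tool, called after ">>>" as name(argument=value, ...), one argument or row to a line, values as JSON. servo_tool: Moves the arm, as the interface text tells. Its arguments: {"type":"object","properties":{"rows":{"type":"string"},"grip_force":{"type":"number"}},"required":["rows"]}

```bash
ls; mkdir -p pics; cat > h.py <<'E'
import numpy as np, cv2
from scipy.spatial.transform import Rotation as R
from station import state, viewer, order, nets, manip
def w(cam,p):
    m=viewer.camera_model(cam); return R.from_quat(m["orientation"]).apply(p)+np.array(m["eye"])
def pix2w(cam,u,v,d,m=None):
    m=m or viewer.camera_model(cam);K=np.array(m["camera_matrix"])
    x=(u-K[0,2])/K[0,0]*d;y=(v-K[1,2])/K[1,1]*d
    return R.from_quat(m["orientation"]).apply([x,-y,-d])+np.array(m["eye"])
E
python3 - <<'E'
from h import *
s=state();print(s)
for c in("scene","top"):
    p,d=viewer.capture(c);cv2.imwrite(f"pics/{c}0.png",p);np.save(f"{c}0.npy",d)
    m=viewer.camera_model(c);print(c,m)
    for l in ["block","padlock","mat","lever_pad","flap_edge","hinge","cylinder_lock","screw_jar","bezel","pry_bar"] if c=="top" else ["padlock","lever_pad","flap_edge","mat"]:
        for r in nets.pinpoint(c,l): print(l,round(r["conf"],2),w(c,r["at"]).round(3),r.keys())
E
```

```text
pics
{'time_s': 0.0, 'joint_positions': array([-1.33522224e+00,  3.26934934e-01, -1.93570022e-01,  1.05198784e+00,
       -1.13829669e-05,  1.43658441e+00]), 'qd': array([-3.76748419e-04, -1.15889803e-03, -1.44959436e-03, -8.11890468e-04,
       -3.08647005e-05,  2.28687303e-04]), 'effort': array([-7.40376345e-04, -4.43401587e+01,  2.62438774e+01,  1.53774099e-02,
       -2.68470176e-04, -1.23462013e-05]), 'eef_pos': array([ 0.19871671, -0.51254969,  0.40391171]), 'tcp_rot': array([-0.69502015, -0.13059425,  0.69508896, -0.12939661]), 'ft_force': array([ 0.02599575, -0.31443202, -1.23440078]), 'torque': array([ 0.00125581, -0.04922053, -0.05038977]), 'width': 1.002866994991776}
scene {'camera_matrix': array([[461.46801647,   0.        , 321.94836885],
       [  0.        , 461.46801647, 244.05158735],
       [  0.        ,   0.        ,   1.        ]]), 'eye': array([0.96375687, 0.4945691 , 0.90485275]), 'orientation': array([0.09719257, 0.29768198, 0.90174068, 0.29799798])}
padlock 0.89 [0.607 0.044 0.093] dict_keys(['at', 'conf'])
padlock 0.85 [0.805 0.254 0.004] dict_keys(['at', '
[... 887 characters left out ...]
_keys(['at', 'conf'])
lever_pad 0.93 [ 0.45  -0.016  0.098] dict_keys(['at', 'conf'])
lever_pad 0.23 [0.589 0.193 0.088] dict_keys(['at', 'conf'])
flap_edge 0.72 [0.561 0.013 0.088] dict_keys(['at', 'conf'])
flap_edge 0.61 [ 0.504 -0.157  0.002] dict_keys(['at', 'conf'])
flap_edge 0.51 [0.587 0.194 0.088] dict_keys(['at', 'conf'])
hinge 0.86 [0.59  0.196 0.089] dict_keys(['at', 'conf'])
hinge 0.39 [ 0.452 -0.016  0.093] dict_keys(['at', 'conf'])
cylinder_lock 0.61 [ 0.505 -0.16   0.002] dict_keys(['at', 'conf'])
screw_jar 0.52 [ 0.425  0.138 -0.   ] dict_keys(['at', 'conf'])
bezel 0.61 [ 0.458 -0.471 -0.001] dict_keys(['at', 'conf'])
pry_bar 0.28 [0.59  0.19  0.089] dict_keys(['at', 'conf'])
```

View pics/top0.png

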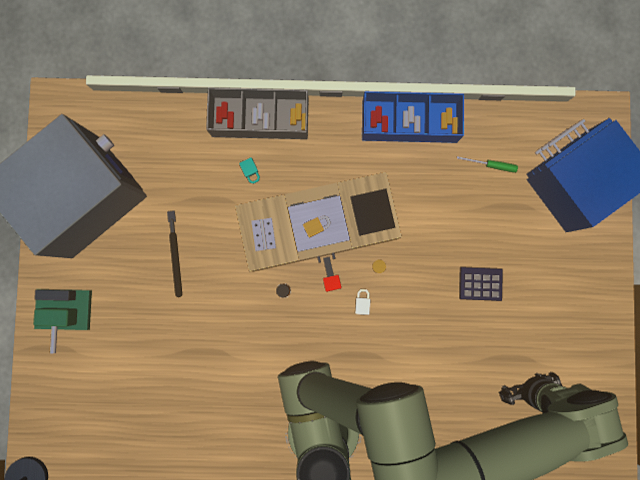

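View pics/scene0.png

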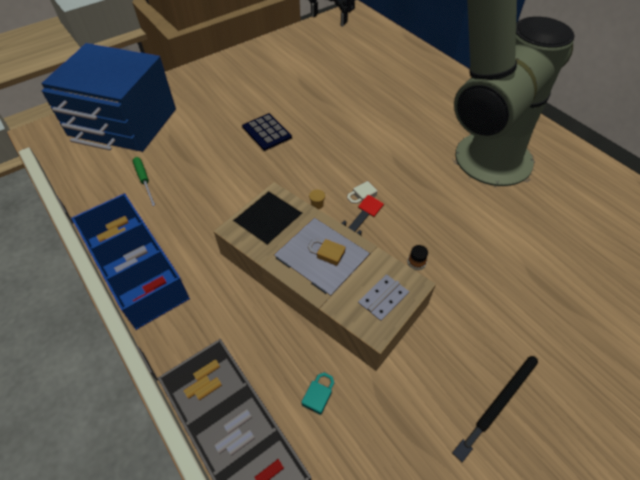

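The brass padlock is at top pixel (315,228), lying on the flap. The turquoise one at (249,170) and the white one at (362,302) are look-alikes on the bench. I'll confirm with a crop and measure edges.

```bash
python3 - <<'E'
from h import *
p=cv2.imread("pics/top0.png");d=np.load("top0.npy")
c=cv2.resize(p[160:310,225:415],None,fx=4,fy=4,interpolation=cv2.INTER_CUBIC);cv2.imwrite("pics/crop0.png",c)
hsv=cv2.cvtColor(p,cv2.COLOR_BGR2HSV)
m=viewer.camera_model("top")
def plane(u,v,z):
    a=np.array(m["eye"]);b=pix2w("top",u,v,1.0,m);t=(z-a[2])/(b[2]-a[2]);return a+t*(b-a)
def rect(mask,z,name):
    n,l,st,_=cv2.connectedComponentsWithStats(mask.astype(np.uint8))
    i=1+np.argmax(st[1:,4]);vv,uu=np.where(l==i)
    q=np.array([plane(u,v,z)[:2] for u,v in zip(uu,vv)])
    r=cv2.minAreaRect((q*1000).astype(np.float32));print(name,r,len(uu),"depth z",np.median([pix2w("top",u,v,d[v,u],m)[2] for u,v in zip(uu,vv)]), "centroid",q.mean(0).round(4))
box=np.zeros(p.shape[:2],bool);box[165:300,235:405]=1
H,S,V=[hsv[...,i].astype(int) for i in range(3)]
rect(box&(V<70),.09,"mat")
rect(box&(H<6)&(S>180)&(V>120),.095,"lever")
fb=np.zeros_like(box);fb[185:260,280:355]=1
rect(fb&(H>100)&(H<140)&(V>120),.0915,"flap")
pb=np.zeros_like(box);pb[212:242,300:335]=1
rect(pb&(H>10)&(H<30)&(S>110),.113,"padbody")
# block top by depth
zz=np.array([[pix2w("top",u,v,d[v,u],m)[2] if d[v,u]>0 else 0 for u in range(640)] for v in range(150,310)])
mk=np.zeros_like(box);mk[150:310]=(zz>.08)&(zz<.12);mk=mk&box
rect(cv2.morphologyEx(mk.astype(np.uint8),cv2.MORPH_OPEN,np.ones((9,9))),.09,"block")
E
```

```text
mat ((661.1878051757812, -129.69314575195312), (116.33454132080078, 106.79134368896484), 13.69715404510498) 1413 depth z 0.08999352156540108 centroid [ 0.6609 -0.1297]
lever ((449.3682861328125, -13.858339309692383), (40.03385925292969, 46.23870849609375), 14.1747465133667) 220 depth z 0.09434731568616805 centroid [ 0.4494 -0.0138]
flap ((624.28173828125, 29.659866333007812), (133.79095458984375, 155.5666046142578), 13.91577434539795) 2065 depth z 0.09132557345628523 centroid [0.6257 0.028 ]
padbody ((609.9909057617188, 44.98744583129883), (43.00155258178711, 48.084537506103516), 27.92561912536621) 246 depth z 0.11295393100676299 centroid [0.6099 0.0442]
block ((631.2027587890625, 31.38433837890625), (200.0752716064453, 459.34991455078125), 13.975667953491211) 8687 depth z 0.09048210946462998 centroid [0.6361 0.0312]
```

View pics/crop0.png

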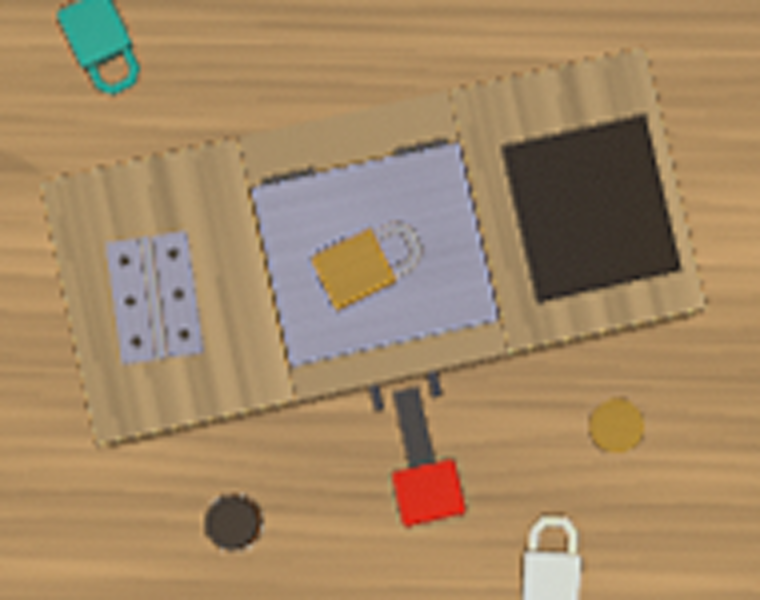

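The crop confirms it: the brass padlock is on the flap with its shackle pointing towards the mat. All fits give a block yaw of about 14° and sizes that match the description. Next is planning the approach behind the padlock.

```bash
cat >> h.py <<'E'
B=np.array([.6312,.0314]);th=np.radians(13.97)
ex=np.array([np.cos(th),np.sin(th)]);ey=np.array([-np.sin(th),np.cos(th)])
def b2w(x,y): return B+x*ex+y*ey
def w2b(p): q=np.array(p[:2])-B; return np.array([q@ex,q@ey])
def plan(target,zdir=None):
    s=state();r=R.from_quat(s["tcp_rot"]);M=r.as_matrix()
    print("t",s["time_s"],"pos",s["eef_pos"].round(4),"axes x",M[:,0].round(3),"y",M[:,1].round(3),"z",M[:,2].round(3),"width",round(s["width"],3),"F",s["ft_force"].round(1))
    if zdir is not None:
        for sg in (1,-1):
            Z=sg*np.array([*zdir,0])/np.linalg.norm(zdir);X=np.array([0,0,-1.]);Y=np.cross(Z,X)
            T=np.stack([X,Y,Z],1); print("turn deg (tool)",sg,np.degrees((r.inv()*R.from_matrix(T)).as_rotvec()).round(2), "shift after turn mm",(T.T@(np.array(target)-s["eef_pos"])*1000).round(1))
    print("shift mm (tool now)",(M.T@(np.array(target)-s["eef_pos"])*1000).round(1))
E
python3 - <<'E'
from h import *
u=np.array([np.cos(np.radians(-62)),np.sin(np.radians(-62))])
P=np.array([.610,.045]); a=P-u*.052
print(a,w2b(a),w2b(P)); plan([*a,.40],u)
E
```

```text
[0.58558748 0.09091327] [-0.02989608  0.0687645 ] [-0.01728972  0.01831572]
t 0.8 pos [ 0.1988 -0.5128  0.4047] axes x [ 0. -0. -1.] y [ 0.361 -0.932  0.   ] z [-0.932 -0.361  0.   ] width 0.998 F [-0.2 -0.2 -0.5]
turn deg (tool) 1 [-9.681e+01  1.000e-02 -0.000e+00] shift after turn mm [   4.7  625.  -351.5]
turn deg (tool) -1 [ 8.319e+01 -0.000e+00 -1.000e-02] shift after turn mm [   4.7 -625.   351.5]
shift mm (tool now) [   4.7 -423.2 -578.9]
```

>>> servo_tool(
  rows="0 -29 -40 0 0 0 0.75;0 -29 -40 0 0 0 0.75;0 -29 -40 0 0 0 0.75;0 -29 -40 0 0 0 0.75;0 -29 -40 0 0 0 0.75;0 -29 -40 0 0 0 0.75;0 -29 -40 0 0 0 0.75;0 -29 -40 0 0 0 0.75;0 -29 -40 0 0 0 0.75;0 -29 -40 0 0 0 0.75;0 -29 -40 0 0 0 0.75;0 -29 -40 0 0 0 0.75",
)

```text
time_s: 2.0
eef_pos: [0.5214, -0.0128, 0.405]
tcp_rot: [0.695, 0.13, -0.695, 0.13]
ft_force: [1.1, -1.5, 0.6]
width: 0.125
```

>>> servo_tool(
  rows="0 0 0 -8 0 0 0.75;0 0 0 -8 0 0 0.75;0 0 0 -8 0 0 0.75;0 0 0 -8 0 0 0.75;0 0 0 -8 0 0 0.75;0 0 0 -8 0 0 0.75;0 0 0 -8 0 0 0.75;0 0 0 -8 0 0 0.75;0 0 0 -8 0 0 0.75;0 0 0 -8 0 0 0.75;0 0 0 -8 0 0 0.75;0 0 0 -8 0 0 0.75",
)

```text
time_s: 3.2
eef_pos: [0.5206, -0.0149, 0.4047]
tcp_rot: [0.367, 0.605, -0.367, 0.605]
ft_force: [0.4, 0.3, -0.7]
width: 0.124
```

```bash
python3 - <<'E'
from h import *
u=np.array([np.cos(np.radians(-62)),np.sin(np.radians(-62))])
P=np.array([.610,.045]); a=P-u*.052
plan([*a,.40],u);print(state()["joint_positions"])
E
```

```text
t 3.2 pos [ 0.5206 -0.0149  0.4047] axes x [ 0. -0. -1.] y [0.887 0.462 0.   ] z [ 0.462 -0.887  0.   ] width 0.124 F [ 0.4  0.3 -0.7]
turn deg (tool) 1 [-0.48  0.   -0.  ] shift after turn mm [  4.7 107.1 -62.9]
turn deg (tool) -1 [ 1.7952e+02 -1.0000e-02 -1.0000e-02] shift after turn mm [   4.7 -107.1   62.9]
shift mm (tool now) [  4.7 106.5 -63.8]
[-1.70341034e-01  2.72215687e-01 -2.68045789e-01  1.03044786e+00
 -9.10492261e-06  9.20175379e-01]
```

>>> servo_tool(
  rows="0 35.5 -21.3 0 0 0 0.75;0 35.5 -21.3 -0.5 0 0 0.75;0 35.5 -21.3 0 0 0 0.75;0 0 0 0 0 0 0.75;30 0 0 0 0 0 0.75;30 0 0 0 0 0 0.75;30 0 0 0 0 0 0.75;25 0 0 0 0 0 0.75;0 0 0 0 0 0 0.75;0 0 0 0 0 0 0.75",
)

```text
time_s: 4.2
eef_pos: [0.5857, 0.0905, 0.2899]
tcp_rot: [0.366, 0.605, -0.366, 0.605]
ft_force: [-0.0, -0.2, -0.4]
width: 0.124
```

```bash
python3 - <<'E'
from h import *
u=np.array([np.cos(np.radians(-62)),np.sin(np.radians(-62))])
P=np.array([.610,.045]); a=P-u*.052
plan([*a,.27],u)
ps=[]
for c in("scene","top","wrist"):
    p,d=viewer.capture(c)
    if c=="scene":p=cv2.resize(p[160:360,200:440],(480,400))
    if c=="top":p=cv2.resize(p[150:310,215:415],(500,400))
    if c=="wrist":cv2.imwrite("pics/w1.png",p);continue
    cv2.imwrite(f"pics/{c}1.png",p)
E
```

```text
t 4.2 pos [0.5857 0.0905 0.2899] axes x [-0.001 -0.    -1.   ] y [ 0.886  0.464 -0.001] z [ 0.464 -0.886 -0.   ] width 0.124 F [-0.  -0.2 -0.4]
turn deg (tool) 1 [-0.33 -0.02  0.05] shift after turn mm [19.9  0.1 -0.4]
turn deg (tool) -1 [1.7967e+02 7.0000e-02 3.0000e-02] shift after turn mm [19.9 -0.1  0.4]
shift mm (tool now) [19.9  0.2 -0.4]
```

View pics/scene1.png

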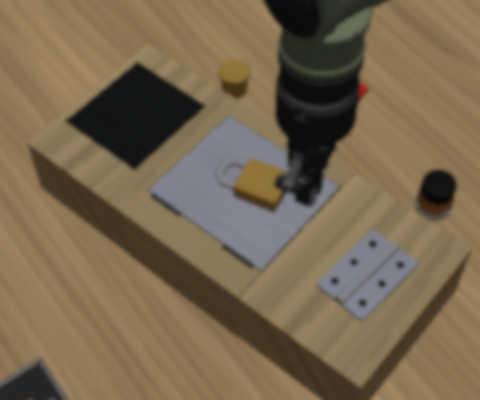

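View pics/w1.png

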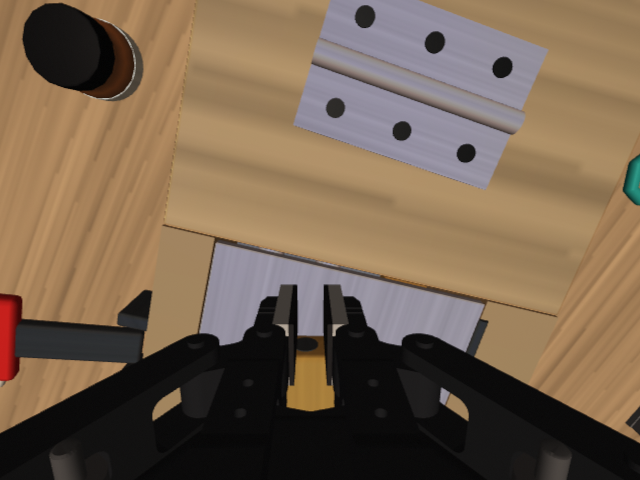

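The wrist view shows the fingers (x≈285–345) centred on the padlock's rear face (x≈285–335), which lies just ahead of them. Next I descend and start the push.

>>> servo_tool(
  rows="8 0 0 0 0 0 0.75;8 0 0 0 0 0 0.75;4 0 0 0 0 0 0.75;0 0 0 0 0 0 0.75;0 0 4 0 0 0 0.75;0 0 4 0 0 0 0.75;0 0 4 0 0 0 0.75;0 0 4 0 0 0 0.75;0 0 4 0 0 0 0.75;0 0 0 0 0 0 0.75",
)

```text
time_s: 5.35
eef_pos: [0.5954, 0.0726, 0.2697]
tcp_rot: [0.366, 0.605, -0.366, 0.605]
ft_force: [-0.0, 0.0, -0.8]
width: 0.127
```

```bash
cat > look.py <<'E'
import sys
from h import *
n=sys.argv[1]
plan([*b2w(-.01,-.150+.036),.27],b2w(-.01,-.15)-np.array([.610,.045]))
print("tcp in block",w2b(state()["eef_pos"]))
for c in("scene","top"):
    p,d=viewer.capture(c)
    for r in nets.pinpoint(c,"padlock"):
        q=w(c,r["at"])
        if q[2]>.05: print(c,"padlock",r["conf"],q.round(4),"block",w2b(q).round(4))
    if c=="scene":cv2.imwrite(f"pics/s{n}.png",cv2.resize(p[160:360,200:440],(720,600)))
    else: cv2.imwrite(f"pics/t{n}.png",cv2.resize(p[150:310,215:415],(750,600)))
E
python3 look.py 2
```

```text
t 5.35 pos [0.5954 0.0726 0.2697] axes x [ 0. -0. -1.] y [0.886 0.464 0.   ] z [ 0.464 -0.886  0.   ] width 0.127 F [-0.   0.  -0.8]
turn deg (tool) 1 [ 1.12e+01  2.00e-02 -1.00e-02] shift after turn mm [ -0.3   7.7 163.1]
turn deg (tool) -1 [-1.688e+02  2.000e-02  2.000e-02] shift after turn mm [  -0.3   -7.7 -163.1]
shift mm (tool now) [ -0.2 -24.1 161.5]
tcp in block [-0.02479107  0.0485858 ]
scene padlock 0.91 [0.6101 0.0398 0.0916] block [-0.0185  0.0133]
scene padlock 0.46 [0.5515 0.0113 0.0937] block [-0.0822 -0.0002]
top padlock 0.61 [0.6156 0.0456 0.0918] block [-0.0117  0.0176]
```

View pics/s2.png

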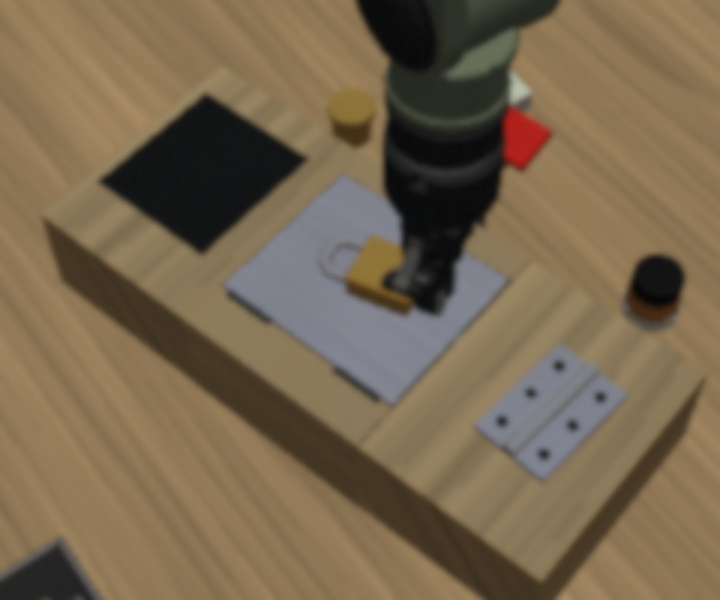

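>>> servo_tool(
  rows="0 0 4 0.5 0 0 0.75;0 0 5 1 0 0 0.75;0 0 5 1 0 0 0.75;0 0 5 1 0 0 0.75;0 0 5 1 0 0 0.75;0 0 5 1 0 0 0.75;0 0 5 1 0 0 0.75;0 0 5 1 0 0 0.75;0 0 5 1 0 0 0.75;0 0 5 1 0 0 0.75;0 0 3 0.5 0 0 0.75;0 0 0 0 0 0 0.75",
)

```text
time_s: 6.75
eef_pos: [0.6158, 0.0248, 0.2697]
tcp_rot: [0.417, 0.571, -0.418, 0.571]
ft_force: [-0.2, 1.3, 0.8]
width: 0.127
```

```bash
python3 look.py 3
```

```text
t 6.75 pos [0.6158 0.0248 0.2697] axes x [ 0.    -0.001 -1.   ] y [0.953 0.303 0.   ] z [ 0.303 -0.953  0.001] width 0.127 F [-0.2  1.3  0.8]
turn deg (tool) 1 [ 1.19  0.03 -0.  ] shift after turn mm [ -0.3   1.7 111.5]
turn deg (tool) -1 [-1.7881e+02  1.0000e-02  5.0000e-02] shift after turn mm [  -0.3   -1.7 -111.5]
shift mm (tool now) [ -0.2  -0.6 111.6]
tcp in block [-0.01654991 -0.00263573]
scene padlock 0.57 [ 0.6229 -0.0061  0.0907] block [-0.0171 -0.0344]
scene padlock 0.47 [ 0.4449 -0.0148  0.0975] block [-1.92e-01  1.00e-04]
top padlock 0.65 [ 0.6275 -0.0061  0.0912] block [-0.0126 -0.0355]
```

View pics/s3.png

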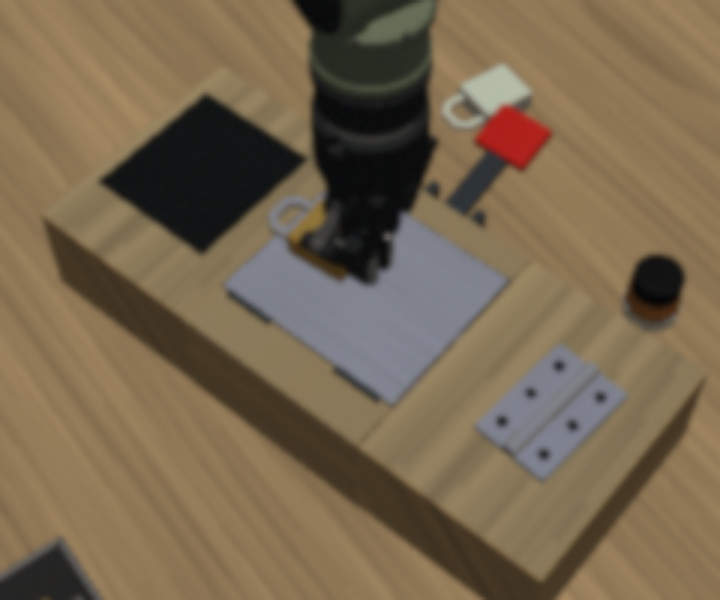

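View pics/t3.png

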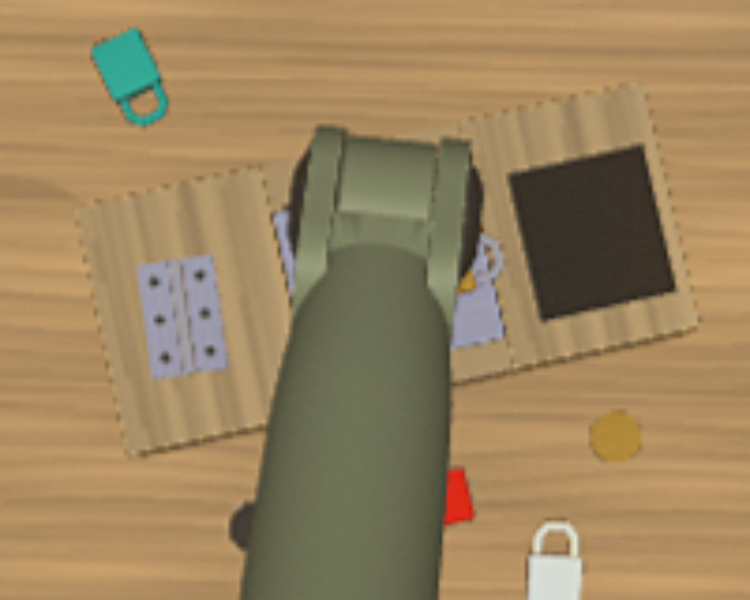

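The shackle (top image, 490,255) now leads over the flap's right edge, and the padlock sits square on the fingers. I'll carry on pushing.

>>> servo_tool(
  rows="0 0 5 0 0 0 0.75;0 0 5 0 0 0 0.75;0 0 5 0 0 0 0.75;0 0 5 0 0 0 0.75;0 0 5 0 0 0 0.75;0 0 5 0 0 0 0.75;0 0 5 0 0 0 0.75;0 0 5 0 0 0 0.75;0 0 5 0 0 0 0.75;0 0 5 0 0 0 0.75;0 0 5 0 0 0 0.75;0 0 5 0 0 0 0.75",
)

```text
time_s: 8.15
eef_pos: [0.6339, -0.0323, 0.2695]
tcp_rot: [0.417, 0.571, -0.417, 0.571]
ft_force: [-0.2, 0.4, -0.4]
width: 0.123
```

```bash
python3 look.py 4
```

```text
t 8.15 pos [ 0.6339 -0.0323  0.2695] axes x [-0. -0. -1.] y [ 0.953  0.304 -0.   ] z [ 0.304 -0.953  0.   ] width 0.123 F [-0.2  0.4 -0.4]
turn deg (tool) 1 [1.23 0.   0.03] shift after turn mm [-0.5  0.6 51.6]
turn deg (tool) -1 [-1.7877e+02 -4.0000e-02  0.0000e+00] shift after turn mm [ -0.5  -0.6 -51.6]
shift mm (tool now) [-0.5 -0.5 51.6]
tcp in block [-0.01279768 -0.06243496]
scene padlock 0.7 [ 0.642  -0.0662  0.0923] block [-0.013  -0.0973]
```

View pics/t4.png

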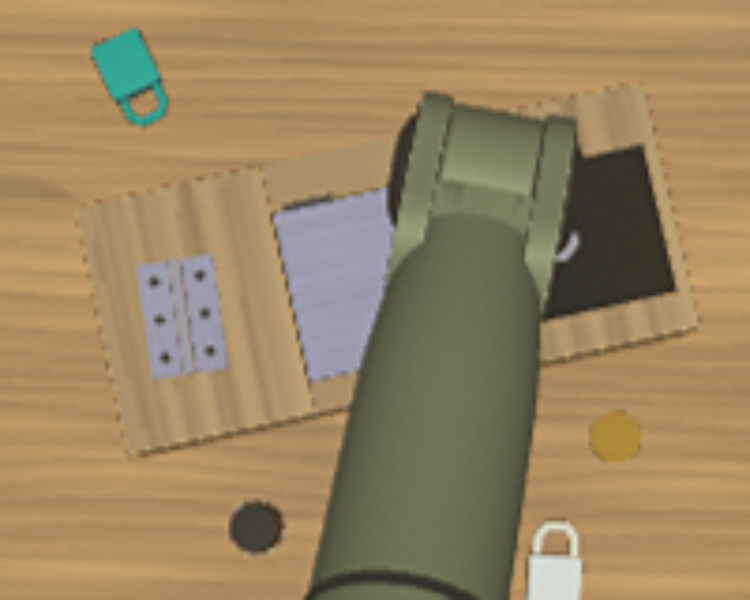

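View pics/s4.png

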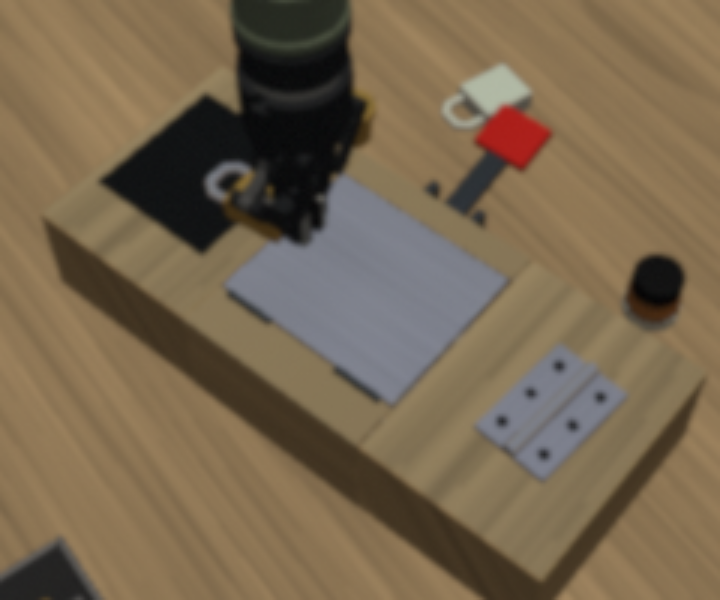

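On track: the shackle is on the mat. I'll push the remaining ~52 mm, ease to a stop, then back off and lift.

>>> servo_tool(
  rows="0 0 5 0 0 0 0.75;0 0 5 0 0 0 0.75;0 0 5 0 0 0 0.75;0 0 5 0 0 0 0.75;0 0 5 0 0 0 0.75;0 0 5 0 0 0 0.75;0 0 5 0 0 0 0.75;0 0 5 0 0 0 0.75;0 0 5 0 0 0 0.75;0 0 4 0 0 0 0.75;0 0 3 0 0 0 0.75;0 0 0 0 0 0 0.75",
)

```text
time_s: 9.55
eef_pos: [0.6498, -0.0819, 0.2697]
tcp_rot: [0.417, 0.571, -0.417, 0.571]
ft_force: [-0.4, -0.3, -0.3]
width: 0.125
```

>>> servo_tool(
  rows="0 0 -5 0 0 0 0.75;0 0 -10 0 0 0 0.75;0 0 -10 0 0 0 0.75;-20 0 0 0 0 0 0.75;-30 0 0 0 0 0 0.75;-30 0 0 0 0 0 1;0 0 0 0 0 0 1",
)

```text
time_s: 10.25
eef_pos: [0.6432, -0.0566, 0.3547]
tcp_rot: [0.418, 0.569, -0.416, 0.574]
ft_force: [-0.3, -0.2, 0.5]
width: 0.001
```

```bash
python3 look.py 5; python3 - <<'E'
from h import *
L=np.array([.4494,-.0138]);print(w2b(L),b2w(-.1865,0));plan([*L,.35],-ey)
E
```

```text
t 10.25 pos [ 0.6432 -0.0566  0.3547] axes x [ 0.008 -0.002 -1.   ] y [0.952 0.305 0.007] z [ 0.305 -0.952  0.004] width 0.001 F [-0.3 -0.2  0.5]
turn deg (tool) 1 [ 1.31  0.21 -0.4 ] shift after turn mm [84.7 -1.5 25.7]
turn deg (tool) -1 [-178.69    0.63    0.34] shift after turn mm [ 84.7   1.5 -25.7]
shift mm (tool now) [84.7 -2.7 25.3]
tcp in block [-0.0095636  -0.08828054]
scene padlock 0.76 [ 0.6574 -0.1139  0.091 ] block [-0.0097 -0.1473]
top padlock 0.52 [ 0.66   -0.1134  0.0875] block [-0.007  -0.1474]
[-1.87334672e-01  2.59455955e-05] [ 0.45021625 -0.01362368]
t 10.45 pos [ 0.6414 -0.0568  0.3485] axes x [-0.002  0.    -1.   ] y [ 0.953  0.304 -0.002] z [ 0.304 -0.953 -0.001] width -0.001 F [-0.2  0.1  0.6]
turn deg (tool) 1 [ 3.75 -0.06  0.1 ] shift after turn mm [  -1.5 -176.   -88.1]
turn deg (tool) -1 [-1.7625e+02 -1.5000e-01 -8.0000e-02] shift after turn mm [ -1.5 176.   88.1]
shift mm (tool now) [  -1.1 -169.8  -99.4]
```

View pics/s5.png

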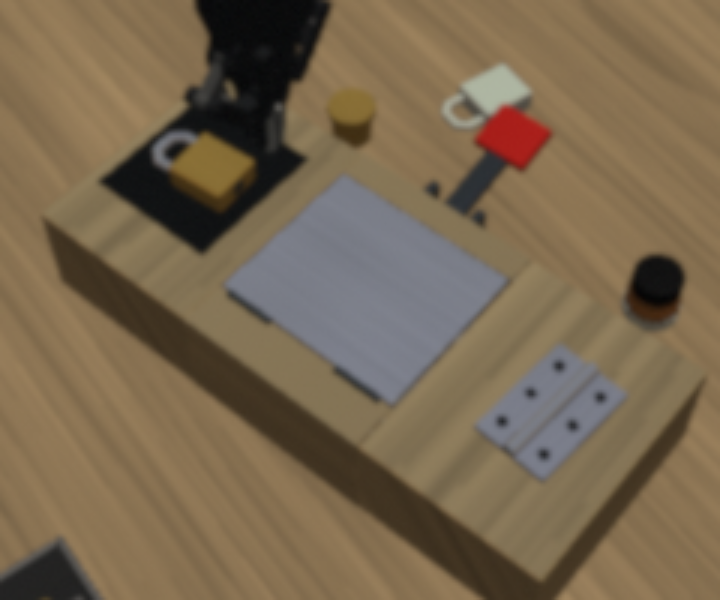

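The padlock lies wholly on the mat (scene crop 150–255, 130–210) and the fingers are clear. Moving over the lever.

>>> servo_tool(
  rows="0 0 0 3.7 0 0 1;0 -35 -17.6 0 0 0 1;0 -35 -17.6 0 0 0 1;0 -35 -17.6 0 0 0 1;0 -35 -17.6 0 0 0 1;0 -36 -17.6 0 0 0 1;20 0 0 0 0 0 1;20 0 0 0 0 0 1;20 0 0 0 0 0 1;0 0 0 0 0 0 1;0 0 0 0 0 0 1",
)

```text
time_s: 11.55
eef_pos: [0.4494, -0.0145, 0.2891]
tcp_rot: [0.435, 0.558, -0.436, 0.556]
ft_force: [-0.2, 1.1, 0.7]
width: 0.003
```

```bash
python3 look.py 6; python3 - <<'E'
from h import *
L=np.array([.4494,-.0138]);plan([*L,.27],-ey)
p,d=viewer.capture("wrist");cv2.imwrite("pics/w6.png",p)
p=cv2.imread("pics/t6.png")
E
```

```text
t 11.55 pos [ 0.4494 -0.0145  0.2891] axes x [-0.003  0.001 -1.   ] y [ 0.97   0.242 -0.002] z [ 0.242 -0.97  -0.001] width 0.003 F [-0.2  1.1  0.7]
turn deg (tool) 1 [-2.46 -0.07  0.13] shift after turn mm [ 19.1 172.4 121. ]
turn deg (tool) -1 [1.7754e+02 2.1000e-01 1.1000e-01] shift after turn mm [  19.1 -172.4 -121. ]
shift mm (tool now) [ 18.5 177.5 113.5]
tcp in block [-0.18748171 -0.00062332]
scene padlock 0.57 [ 0.6593 -0.1131  0.09  ] block [-0.0076 -0.147 ]
top padlock 0.78 [ 0.661  -0.1133  0.0885] block [-0.006  -0.1476]
t 11.75 pos [ 0.4504 -0.0147  0.2904] axes x [ 0.001 -0.    -1.   ] y [0.97  0.242 0.001] z [ 0.242 -0.97   0.001] width 0.004 F [-0.1  0.   0.3]
turn deg (tool) 1 [ 0.02  0.03 -0.07] shift after turn mm [20.4 -0.8 -1.1]
turn deg (tool) -1 [-1.7998e+02  1.0000e-01  5.0000e-02] shift after turn mm [20.4  0.8  1.1]
shift mm (tool now) [20.4 -0.8 -1.1]
```

View pics/t6.png

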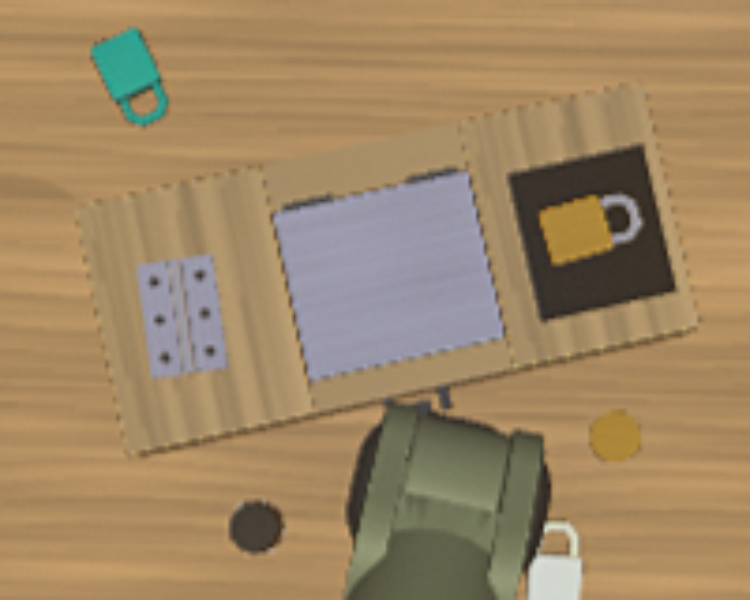

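View pics/s6.png

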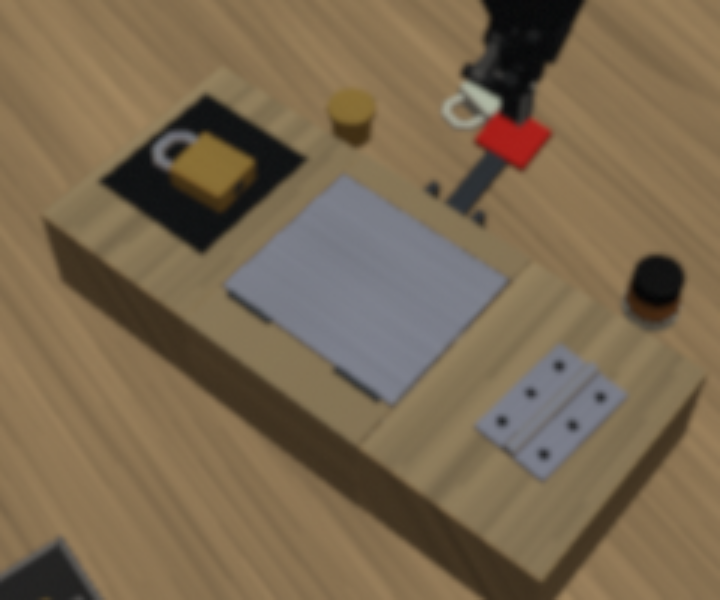

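View pics/w6.png

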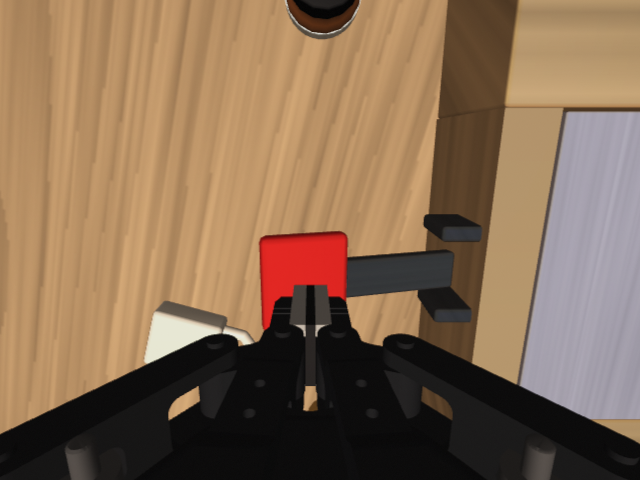

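The padlock is fully within the mat. The fingertips (wrist ≈310,310) are over the red paddle. I'll press slowly.

>>> servo_tool(
  rows="4 0 0 0 0 0 1;4 0 0 0 0 0 1;4 0 0 0 0 0 1;3 0 0 0 0 0 1;3 0 0 0 0 0 1;3 0 0 0 0 0 1;3 0 0 0 0 0 1;3 0 0 0 0 0 1;3 0 0 0 0 0 1;3 0 0 0 0 0 1;3 0 0 0 0 0 1;0 0 0 0 0 0 1",
)

```text
time_s: 13.0
eef_pos: [0.4492, -0.0148, 0.2536]
tcp_rot: [0.435, 0.557, -0.436, 0.557]
ft_force: [-3.8, -2.1, 7.9]
width: 0.002
```

>>> servo_tool(
  rows="3 0 0 0 0 0 1;3 0 0 0 0 0 1;3 0 0 0 0 0 1;3 0 0 0 0 0 1;3 0 0 0 0 0 1;2 0 0 0 0 0 1;2 0 0 0 0 0 1;0 0 0 0 0 0 1;0 0 0 0 0 0 1",
)

```text
time_s: 13.9
eef_pos: [0.4494, -0.0148, 0.2346]
tcp_rot: [0.435, 0.557, -0.436, 0.557]
ft_force: [-4.3, -1.3, 4.8]
width: -0.003
```

```bash
cat > fl.py <<'E'
import sys
from h import *
plan([.45,-.0138,.23]);n=sys.argv[1]
p,d=viewer.capture("scene");m=viewer.camera_model("scene")
cv2.imwrite(f"pics/s{n}.png",cv2.resize(p[90:330,180:500],(800,600)))
for r in nets.pinpoint("scene","flap_edge")[:2]:
    q=w("scene",r["at"]);b=w2b(q);print("edge",r["conf"],q.round(4),b.round(4),"ang",np.arctan2(q[2]-.09,.062-b[0]).round(3))
# flap points by depth in block frame
v,u=np.mgrid[90:330:1,180:500:1];v=v.ravel();u=u.ravel();D=d[v,u];k=D>0;v,u,D=v[k],u[k],D[k]
K=np.array(m["camera_matrix"]);P=R.from_quat(m["orientation"]).apply(np.c_[(u-K[0,2])/K[0,0]*D,-(v-K[1,2])/K[1,1]*D,-D])+np.array(m["eye"])
b=np.c_[(P[:,:2]-B)@ex,(P[:,:2]-B)@ey,P[:,2]]
k=(abs(b[:,1])<.07)&(b[:,0]>-.09)&(b[:,0]<.075)&(b[:,2]>.10)&(b[:,2]<.26)
f=b[k]
if len(f)>100:
    c=np.polyfit(f[:,2],f[:,0],1);print("flap fit n",len(f),"angle from horizontal",np.arctan2(1,-c[0]).round(3),"maxz",f[:,2].max().round(3))
else: print("few raised pts",len(f))
E
python3 fl.py 7
```

```text
t 13.9 pos [ 0.4494 -0.0148  0.2346] axes x [-0.002 -0.001 -1.   ] y [ 0.97   0.241 -0.002] z [ 0.241 -0.97   0.   ] width -0.003 F [-4.3 -1.3  4.8]
shift mm (tool now) [ 4.6  0.8 -0.8]
edge 0.82 [0.6169 0.0253 0.2093] [-0.0153 -0.0025] ang 0.996
flap fit n 3481 angle from horizontal 1.014 maxz 0.208
```

View pics/s7.png

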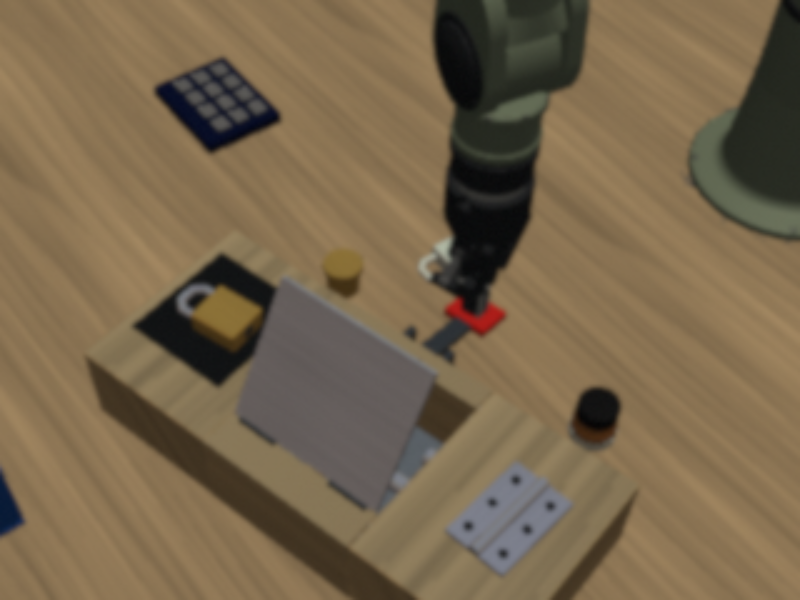

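Flap is at about 1.0 rad, working as intended. Pressing on to the stop.

>>> servo_tool(
  rows="2 0 0 0 0 0 1;2 0 0 0 0 0 1;1.5 0 0 0 0 0 1;1 0 0 0 0 0 1;0 0 0 0 0 0 1",
)

```text
time_s: 14.5
eef_pos: [0.4502, -0.0146, 0.228]
tcp_rot: [0.436, 0.557, -0.435, 0.557]
ft_force: [-2.2, -1.4, 3.2]
width: -0.001
```

>>> servo_tool(
  rows="1 0 0 0 0 0 1;1 0 0 0 0 0 1;0 0 0 0 0 0 1",
)

```text
time_s: 14.8
eef_pos: [0.4503, -0.0146, 0.2267]
tcp_rot: [0.436, 0.557, -0.435, 0.557]
ft_force: [-2.4, -0.6, 8.7]
width: 0.003
```

```bash
python3 fl.py 8
```

```text
t 14.8 pos [ 0.4503 -0.0146  0.2267] axes x [ 0.001  0.    -1.   ] y [0.97  0.242 0.001] z [ 0.242 -0.97   0.   ] width 0.003 F [-2.4 -0.6  8.7]
shift mm (tool now) [-3.3 -0.1 -0.9]
flap fit n 3016 angle from horizontal 1.261 maxz 0.222
```

The flap fit reads 1.26 rad and the force is rising, so the lever is at the stop. I'll add a small margin and hold for about 3 s.

>>> servo_tool(
  rows="0.7 0 0 0 0 0 1;0 0 0 0 0 0 1;0 0 0 0 0 0 1;0 0 0 0 0 0 1;0 0 0 0 0 0 1;0 0 0 0 0 0 1;0 0 0 0 0 0 1;0 0 0 0 0 0 1;0 0 0 0 0 0 1;0 0 0 0 0 0 1;0 0 0 0 0 0 1;0 0 0 0 0 0 1",
)

```text
time_s: 16.1
eef_pos: [0.4503, -0.0146, 0.2265]
tcp_rot: [0.436, 0.557, -0.435, 0.558]
ft_force: [-5.7, -0.1, 14.4]
width: 0.001
```

```bash
python3 fl.py 9; python3 - <<'E'
from h import *
p,d=viewer.capture("top");cv2.imwrite("pics/t9.png",cv2.resize(p[150:310,215:415],(750,600)))
E
```

```text
t 16.1 pos [ 0.4503 -0.0146  0.2265] axes x [ 0.001  0.    -1.   ] y [0.97  0.242 0.001] z [ 0.242 -0.97   0.   ] width 0.001 F [-5.7 -0.1 14.4]
shift mm (tool now) [-3.5 -0.1 -0.8]
edge 0.62 [0.6449 0.033  0.2227] [ 0.0137 -0.0017] ang 1.222
flap fit n 3006 angle from horizontal 1.262 maxz 0.222
```

View pics/t9.png

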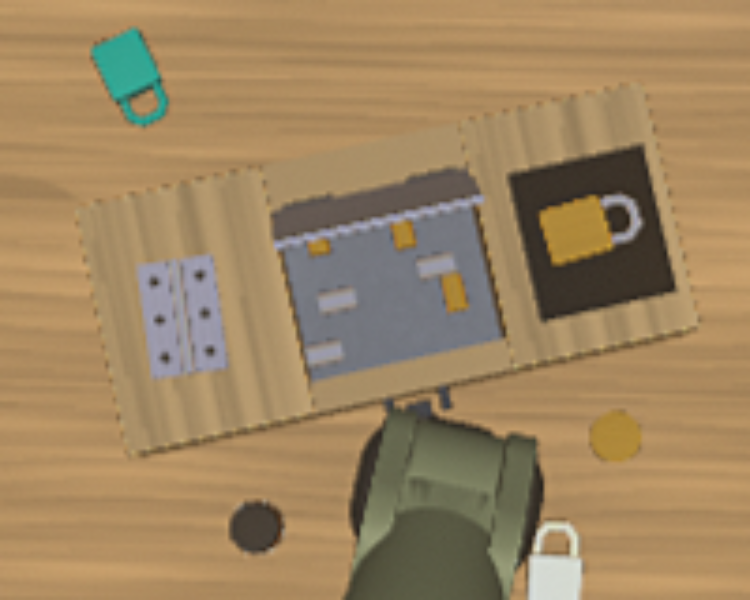

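>>> servo_tool(
  rows="0 0 0 0 0 0 1;0 0 0 0 0 0 1;0 0 0 0 0 0 1;0 0 0 0 0 0 1;0 0 0 0 0 0 1;0 0 0 0 0 0 1;0 0 0 0 0 0 1;0 0 0 0 0 0 1;0 0 0 0 0 0 1;0 0 0 0 0 0 1;0 0 0 0 0 0 1;0 0 0 0 0 0 1",
)

```text
time_s: 17.45
eef_pos: [0.4503, -0.0146, 0.2265]
tcp_rot: [0.436, 0.557, -0.435, 0.558]
ft_force: [-3.5, 0.7, 14.4]
width: -0.0
```

>>> servo_tool(
  rows="0 0 0 0 0 0 1;0 0 0 0 0 0 1;0 0 0 0 0 0 1;0 0 0 0 0 0 1;0 0 0 0 0 0 1;0 0 0 0 0 0 1",
)

```text
time_s: 18.05
eef_pos: [0.4504, -0.0146, 0.2265]
tcp_rot: [0.436, 0.557, -0.435, 0.558]
ft_force: [-4.3, -1.2, 14.7]
width: 0.001
```

```bash
python3 fl.py 10
```

```text
t 18.05 pos [ 0.4504 -0.0146  0.2265] axes x [ 0.002  0.    -1.   ] y [0.97  0.242 0.002] z [ 0.242 -0.97   0.   ] width 0.001 F [-4.3 -1.2 14.7]
shift mm (tool now) [-3.5 -0.2 -0.9]
edge 0.93 [0.6503 0.0354 0.221 ] [ 0.0195 -0.0007] ang 1.257
flap fit n 3013 angle from horizontal 1.262 maxz 0.221
```

The bin is in plain view, and the flap held at 1.26 rad for over 3 s. Now I let it up slowly, at 15 mm/s and then 10 mm/s.

>>> servo_tool(
  rows="-1 0 0 0 0 0 1;-1.5 0 0 0 0 0 1;-1.5 0 0 0 0 0 1;-1.5 0 0 0 0 0 1;-1.5 0 0 0 0 0 1;-1.5 0 0 0 0 0 1;-1.5 0 0 0 0 0 1;-1.5 0 0 0 0 0 1;-1.5 0 0 0 0 0 1;-1.5 0 0 0 0 0 1;-1.5 0 0 0 0 0 1;-1.5 0 0 0 0 0 1",
)

```text
time_s: 19.35
eef_pos: [0.4498, -0.0146, 0.2432]
tcp_rot: [0.435, 0.557, -0.436, 0.557]
ft_force: [-4.9, -1.6, 5.6]
width: 0.001
```

>>> servo_tool(
  rows="-1.5 0 0 0 0 0 1;-1.5 0 0 0 0 0 1;-1.5 0 0 0 0 0 1;-1.5 0 0 0 0 0 1;-1.5 0 0 0 0 0 1;-1.5 0 0 0 0 0 1;-1.5 0 0 0 0 0 1;-1.5 0 0 0 0 0 1;-1.5 0 0 0 0 0 1;-1.5 0 0 0 0 0 1;-1 0 0 0 0 0 1;-1 0 0 0 0 0 1",
)

```text
time_s: 20.55
eef_pos: [0.451, -0.0144, 0.261]
tcp_rot: [0.436, 0.557, -0.434, 0.558]
ft_force: [-2.5, 0.6, 7.9]
width: -0.003
```

>>> servo_tool(
  rows="-1 0 0 0 0 0 1;-1 0 0 0 0 0 1;-1 0 0 0 0 0 1;-1 0 0 0 0 0 1;-1 0 0 0 0 0 1;-1 0 0 0 0 0 1;-1 0 0 0 0 0 1;-1 0 0 0 0 0 1;-0.7 0 0 0 0 0 1;-0.7 0 0 0 0 0 1;-0.7 0 0 0 0 0 1;-0.7 0 0 0 0 0 1",
)

```text
time_s: 21.75
eef_pos: [0.4496, -0.0146, 0.2705]
tcp_rot: [0.435, 0.558, -0.436, 0.557]
ft_force: [-0.2, -0.7, -0.0]
width: -0.001
```

```bash
python3 fl.py 11
```

```text
t 21.75 pos [ 0.4496 -0.0146  0.2705] axes x [-0.001  0.    -1.   ] y [ 0.97   0.242 -0.001] z [ 0.242 -0.97  -0.   ] width -0.001 F [-0.2 -0.7 -0. ]
shift mm (tool now) [40.5  0.6 -0.7]
edge 0.68 [0.553  0.0103 0.093 ] [-0.0809 -0.0016] ang 0.021
few raised pts 0
```

The flap is shut and the force is zero. I'll lift gently, then move away to one side so the cameras can see.

>>> servo_tool(
  rows="-1.5 0 0 0 0 0 1;-2 0 0 0 0 0 1;-4 0 0 0 0 0 1;-10 0 0 0 0 0 1;-20 0 0 0 0 0 1;-30 0 0 0 0 0 1;-30 0 0 0 0 0 1;-20 0 20 0 0 0 1;0 0 40 0 0 0 1;0 0 40 0 0 0 1;0 0 40 0 0 0 1;0 0 40 0 0 0 1",
)

```text
time_s: 23.05
eef_pos: [0.4936, -0.1908, 0.3894]
tcp_rot: [0.435, 0.557, -0.435, 0.558]
ft_force: [-0.3, -1.2, 1.3]
width: -0.0
```

>>> servo_tool(
  rows="0 0 40 0 0 0 1;0 0 40 0 0 0 1;0 0 20 0 0 0 1;0 0 0 0 0 0 1;0 0 0 0 0 0 1;0 0 0 0 0 0 1",
)

```text
time_s: 23.65
eef_pos: [0.5174, -0.2852, 0.3886]
tcp_rot: [0.435, 0.558, -0.435, 0.557]
ft_force: [-0.3, -0.6, 0.3]
width: -0.0
```

```bash
python3 fl.py 12; python3 - <<'E'
from h import *
p,d=viewer.capture("top");cv2.imwrite("pics/t12.png",p)
q=cv2.imread("pics/top0.png")
for l in ["hinge","cylinder_lock","screw_jar","bezel","padlock","lever_pad"]:
    print(l,[(round(r["conf"],2),w("top",r["at"]).round(3)) for r in nets.pinpoint("top",l)[:3]])
print(state()["joint_positions"].round(2))
E
```

```text
t 23.65 pos [ 0.5174 -0.2852  0.3886] axes x [-0.     0.001 -1.   ] y [ 0.97   0.243 -0.   ] z [ 0.243 -0.97  -0.001] width -0.0 F [-0.3 -0.6  0.3]
shift mm (tool now) [ 158.8    0.5 -279.5]
edge 0.95 [0.5547 0.0105 0.0907] [-0.0792 -0.0018] ang 0.005
few raised pts 0
hinge [(0.87, array([0.587, 0.192, 0.089]))]
cylinder_lock [(0.56, array([ 0.504, -0.156,  0.002])), (0.45, array([0.59 , 0.19 , 0.086]))]
screw_jar [(0.49, array([0.423, 0.134, 0.003]))]
bezel [(0.72, array([ 0.459, -0.469, -0.002]))]
padlock [(0.78, array([ 0.382, -0.106, -0.002])), (0.75, array([0.8  , 0.25 , 0.001])), (0.61, array([ 0.661, -0.11 ,  0.088]))]
lever_pad [(0.75, array([ 0.452, -0.014,  0.096]))]
[-0.63  0.41 -0.11  1.05 -0.    0.7 ]
```

View pics/t12.png

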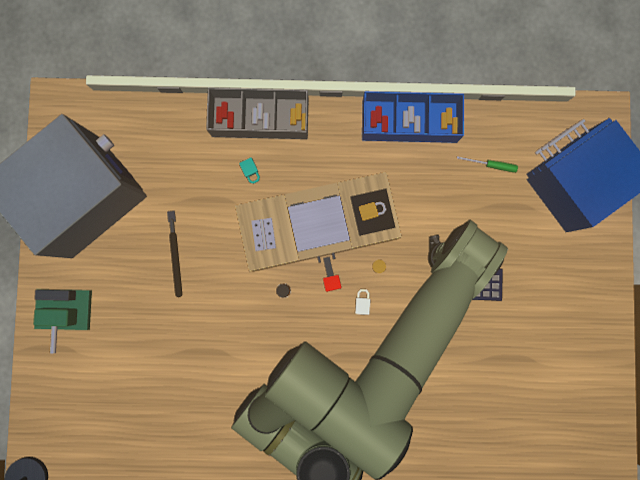

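Flap shut, padlock on the mat at top pixel (373,211), bystanders unmoved, and the robot clear. Handing in.

```bash
python3 -c "
from h import *
print(order.hand_in())"
```

```text
the job is handed in; nothing more can be done
None
```

The job is done and was handed in at about 24 s of the 67 s allowed.

- **Padlock:** I pushed the brass padlock along the block with nearly shut fingertips, without gripping or lifting it. It ended about 16 mm from the mat's centre. The top view shows the whole padlock, shackle included, inside the mat.
- **Flap open:** I pressed the red lever to its stop with about 14 N. The depth fit read 1.26 rad, held for about 3.2 s, and the top camera could see the parts in the bin.
- **Flap shut:** I let the lever up at 15 mm/s, easing to 7 mm/s. The flap closed gently; at lift-off the force was zero and no depth points showed it raised.
- **Last checks:** The flap measured about 0 rad and the lever was back at 96 mm. The hinge, lock cylinder, jar, bezel and both look-alike padlocks were within the networks' 4 mm accuracy of where they started. The pry bar I only compared by eye in the top picture. The robot ended clear of everything.

The networks gave a few low-confidence false hits, such as the hinge reported as a lock cylinder. I ruled those out against the pictures, and no check failed.

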